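# Set the polariser ring to the red mark and press the lamp button

### The job

Gently push the lever of the polariser ring round with the outside of the fingers, without gripping it, until its yellow pointer points at the middle of the red dot on the scale (not the blue one). Then press the green lamp button fully down and let it come up again. Leave the dish on the ring's stage, the vial, the jar and the tweezers where they are.

Things in the scene. Friction and masses are not known exactly. Their poses are not given: they have to be found in the camera images.
- ring_centre (a point): Polariscope: a heavy white box 250 x 300 mm, 50 mm high, with a black top and white scale ticks, that does not move when pushed. This point is the axis of the polariser ring, in the black top face (50 mm above the worktop). The box reaches 125 mm to either side of it along the box's x axis and 150 mm along its y axis; the box's -x side is its front and faces roughly towards the robot.
- polariser (a joint): The dark polariser ring (outer radius 59 mm, top 10 mm above the black face), turning about the vertical through ring_centre. In rad: 0 when the lever points to the front (along the box's -x), positive counter-clockwise seen from above, which takes the lever towards the box's -y side. End stops at -2.05 and 2.05. It stays where it is left; about 1.5 N at the post turns it.
- lever_post (a point): The upright brass finger post on the lever: a rod 13 mm in diameter with a 16 mm knob on top, 85 mm from the ring axis, standing from 8 to 43 mm above the black face; this point is on its centre line, 26 mm above the black face. The lever is a flat aluminium bar 12 mm wide, 2 to 9 mm above the face, running straight out from the ring; its yellow pointer, 5 mm wide, ends 112 mm from the axis.
- lever_axis (a point): Point on the ring's axis, 6 mm above the black face, turning with the ring: the lever, post and pointer lie along its -x axis.
- red_dot_mid (a point): Centre of the red dot, 16 mm in diameter and 1.5 mm thick, fixed on the black face 122 to 124 mm from the ring axis, near the middle of either the left or the right side of the box. The lever can point to it: the angle of the red dot about the ring axis is the wanted angle of the lever.
- blue_dot_mid (a point): Centre of the blue dot, of the same size, on the opposite side of the box: not wanted.
- lamp (a joint): Travel of the green lamp button in m: 0 up, 0.006 fully down, down takes 5 N; springs back.
- lamp_top (a point): Centre of the top face of the round green lamp button (28 mm in diameter), at the rear middle of the box, 92 mm behind the ring axis; pressed straight down.
- dish_mid (a point): Centre of the clear loose round dish (62 mm in diameter, 14 mm high) lying on the white stage, 4 mm above the black face, inside the ring. To be left alone.
- vial_mid (a point): Centre of a loose blue-capped vial (15 mm in diameter, 45 mm high) standing on the rear left corner of the box. To be left alone.
- jar_mid (a point): Centre of a loose jar with a blue lid (54 mm in diameter, 55 mm high) left of the box. To be left alone.
- tweezers_mid (a point): Centre of loose steel tweezers (127 x 13 x 9 mm) lying right of the box. To be left alone.

How it is judged:
By the outcome, as a careful person would: the job done as asked, in the order asked, and still so for the second after the job is handed in, with the robot touching nothing.
It also fails if it takes over 43 s, if anything falls off the work surface, if the arm or the gripper's body presses on something with over 40 N, if the wrist force passes 120 N, or if a joint passes its speed limit or range.

### The arm

A 6-joint arm with a two-finger parallel gripper is mounted at the origin on a cart in front of the work surface, level with it; the furniture and walls round the work are solid. World frame = base frame: x ahead of the robot, y to its left, z up, the work surface at z = 0. Lengths are in m, angles in degrees, forces in N, time in s.
With the tool pointing down it reaches from about 0.4 to 0.825 m from the base axis. Payload 7 kg.
Tool frame: the origin (TCP) lies midway between the tips of the shut fingers; the grasp point (between the pads) lies 19 mm behind it; z points along the fingers, y is the direction in which the jaws open and shut (so a half turn about z gives the same grasp; the last joint's range is limited). The gripper opens to 88 mm and grips with 3 to 60 N. Pads are 19 mm wide; open, the fingers measure 130 mm over their backs; the gripper's body (78 mm by 193 mm) begins 47 mm behind the grasp point.
Start: joints at [-53.91, 20.546, 0.682, 0, -70.136, -16.507], TCP at [0.226, -0.636, 0.227] pointing down, gripper open.
Joint ranges: [-176.03, 176.03], [-82.01, 121.73], [-58.28, 71.71], [-173.87, 95.51], [-174.79, -0.11], [-173.66, 173.66]. Speed limits (degrees/s): [136.94, 136.94, 172.46, 180, 180, 180].

### API

Orientations are given as [roll, pitch, yaw] about the fixed x, y, z axes, in that order (R = Rz(yaw) Ry(pitch) Rx(roll)).
In Python, from plant import sensors, cams, job gives the robot as it stands.
- The arm moves only by the tool move_arm, never from a script. Its argument "commands" is a list of rows, each a list of 7 numbers: the finger opening in cm, from 0 to 8.76, then the shift along the tool's x, y, z in cm, then the turn, a rotation vector about the tool's x, y, z in rad. In form: [[hand, x, y, z, wx, wy, wz], ...]. A call has exactly 8 rows; each row is the pose to reach, as a shift and turn from the pose commanded when the call began, along the tool's axes at that moment; what a row does not reach only later rows make up. A row lasts 1/8 s, in which the tool goes at most 62.5 mm and 10.7 degrees, less where a joint would pass 70% of its speed; a pose out of reach is approached as far as the arm can. A call with a gripper value outside its range is refused whole. The fingers move at their own pace and stop on an object; the grip force is fixed at half the most. Time passes only in rows, so rows that repeat a pose let the fingers close, or fill a call up. It gives the time, the measured TCP pose, the force and the opening at its end, in the units of the state.
- sensors.get_obs(): the state, without advancing time (a new reading comes with each control period).
- cams.snapshot(name): name is "scene" or "top" or "wrist"; returns a dict with "frame" (400x640x3 uint8, red, green, blue), "camera_matrix" (3x3 intrinsics, pixels), "R" (3x3) and "t" (3): a world point X has camera coordinates R X + t. Camera axes: x right, y down, z forward; pixel columns grow to the right and rows downward; lengths in m; the calibration is good to about 2 mm. A picture is of the moment at which its call begins. There is no depth.
- job.close_job(): hands the job in, once; it reports no verdict.
The state is a dict: "clock": time; "joint_pos": joint angles; "qvel": joint speeds; "tau": joint torques, N m; "tool_pos": TCP position; "orientation": TCP orientation; "force": force on the tool from outside, world axes, zero at the start; "moment": the same for the moment, N m; "opening": finger opening in m.
Only numpy, scipy, OpenCV 4.12 (cv2) and the standard library are available. Lean on these libraries where they do the work, as an engineer would, in place of code of your own. Each camera call takes 0.05 s, during which the arm holds its last target.

## Working session

There is one attempt and no reset: what is moved stays moved. The work goes in short steps, Python scripts to look and compute and a tool call to move; the robot and the scene stay as the last step left them, time stands still between calls to the robot, and variables do not carry over. Pictures are saved under pics/ and viewed, and the job is handed in when it is done.

Besides the shell and the picture viewer there is one more tool, called as name(argument=value, ...) on one line, values as JSON. move_arm: Moves the arm, as the interface text tells. Its arguments: {"type":"object","properties":{"commands":{"type":"array"}},"required":["commands"]}

```bash
mkdir -p pics; ls; python3 - <<'E'
from plant import sensors, cams
import cv2,numpy as np
for n in ["scene","top","wrist"]:
    s=cams.snapshot(n); cv2.imwrite(f"pics/{n}0.png",s["frame"][:,:,::-1]); np.savez(f"pics/{n}0.npz",**s)
    print(n,s["camera_matrix"].tolist(),np.round(-s["R"].T@s["t"],3))
o=sensors.get_obs();print({k:np.round(v,3).tolist() for k,v in o.items()})
E
```

```text
pics
scene [[372.8731157401484, 0.0, 323.84476636342333], [0.0, 372.8731157401484, 203.06718467200452], [0.0, 0.0, 1.0]] [ 0.029 -0.577  0.617]
top [[410.18975451385484, 0.0, 318.7447802308149], [0.0, 410.18975451385484, 202.6653401756014], [0.0, 0.0, 1.0]] [ 0.504 -0.004  1.295]
wrist [[292.5609375150497, 0.0, 327.48820001978436], [0.0, 292.5609375150497, 195.3651769240651], [0.0, 0.0, 1.0]] [ 0.16  -0.659  0.383]
{'clock': 0.15, 'joint_pos': [-53.91, 20.58, 0.645, -0.016, -70.136, -16.507], 'qvel': [-0.083, -0.123, 0.14, 0.09, 0.05, -0.013], 'tau': [-0.002, -58.327, 29.329, 7.001, 0.009, -0.0], 'tool_pos': [0.226, -0.636, 0.226], 'orientation': [179.929, -0.005, -160.422], 'force': [-0.47, -0.602, 0.314], 'moment': [-0.003, 0.023, 0.031], 'opening': 0.088}
```

View pics/top0.png

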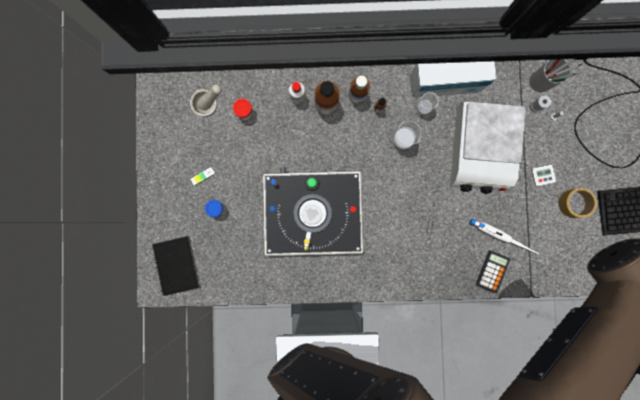

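View pics/scene0.png

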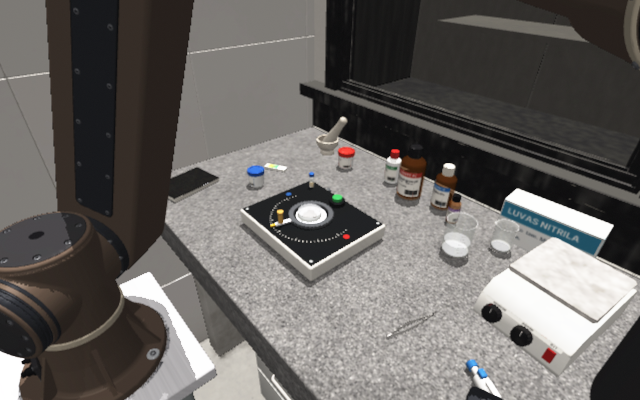

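The top view shows the red dot on the right at (353,209), the blue dot on the left at (272,209), the lever pointing to about (307,248), and the green button at (312,183). Next I measure these with masks.

```bash
cat > h.py <<'E'
import numpy as np,cv2
def cast(s,uv,z):
    K,R,t=s["camera_matrix"],s["R"],s["t"]; c=-R.T@t
    d=R.T@np.linalg.inv(K)@np.array([uv[0],uv[1],1.]); return c+d*(z-c[2])/d[2]
def proj(s,X):
    p=s["camera_matrix"]@(s["R"]@np.asarray(X)+s["t"]); return p[:2]/p[2]
def blobs(s,lo,hi,amin=4):
    h=cv2.cvtColor(s["frame"],cv2.COLOR_RGB2HSV); m=cv2.inRange(h,np.array(lo),np.array(hi))
    n,l,st,c=cv2.connectedComponentsWithStats(m)
    return [(c[i].round(1),st[i,4]) for i in range(1,n) if st[i,4]>=amin]
cols=dict(red=((0,150,90),(8,255,255)),blue=((100,130,60),(125,255,255)),green=((55,120,60),(85,255,255)),yellow=((18,110,100),(33,255,255)))
E
python3 - <<'E'
from h import *
for n,box in (("top",(255,165,370,262)),("scene",(235,165,390,275))):
    s=dict(np.load(f"pics/{n}0.npz"))
    for k,(lo,hi) in cols.items():
        for c,a in blobs(s,lo,hi,3):
            if box[0]<c[0]<box[2] and box[1]<c[1]<box[3]:
                z={"red":.0515,"blue":.0515,"green":.06,"yellow":.057}[k]
                print(n,k,c,a,cast(s,c,z).round(4))
s=dict(np.load("pics/top0.npz"))
cv2.imwrite("pics/topc.png",cv2.resize(s["frame"][160:270,250:450,::-1],None,fx=4,fy=4,interpolation=cv2.INTER_CUBIC))
s=dict(np.load("pics/scene0.npz"))
cv2.imwrite("pics/scenec.png",cv2.resize(s["frame"][165:345,235:445,::-1],None,fx=3.3,fy=3.3,interpolation=cv2.INTER_CUBIC))
E
```

```text
top red [352.4 208.7] 29 [ 0.5409 -0.0896  0.0515]
top blue [272.6 181.2] 25 [0.6318 0.1504 0.0515]
top blue [272.1 208.1] 22 [0.5499 0.1539 0.0515]
top green [311.5 182.2] 74 [0.6244 0.0318 0.06  ]
top yellow [306.5 241.2] 24 [0.447  0.0519 0.057 ]
top yellow [305.2 248.4] 8 [0.4255 0.0564 0.057 ]
scene red [346.1 236.1] 32 [ 0.541  -0.0893  0.0515]
scene blue [255.4 170.6] 141 [0.5515 0.3275 0.0515]
scene blue [311.2 174.1] 16 [0.6711 0.199  0.0515]
scene blue [288.2 193.6] 22 [0.5492 0.1542 0.0515]
scene green [336.6 198.2] 69 [0.6289 0.0392 0.06  ]
scene yellow [279.9 214.9] 71 [0.4663 0.0785 0.057 ]
scene yellow [272.1 224.7] 15 [0.4271 0.057  0.057 ]
```

View pics/topc.png

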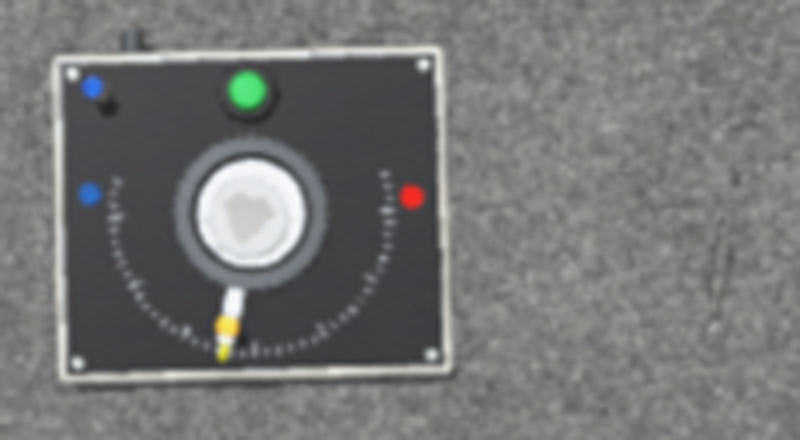

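View pics/scenec.png

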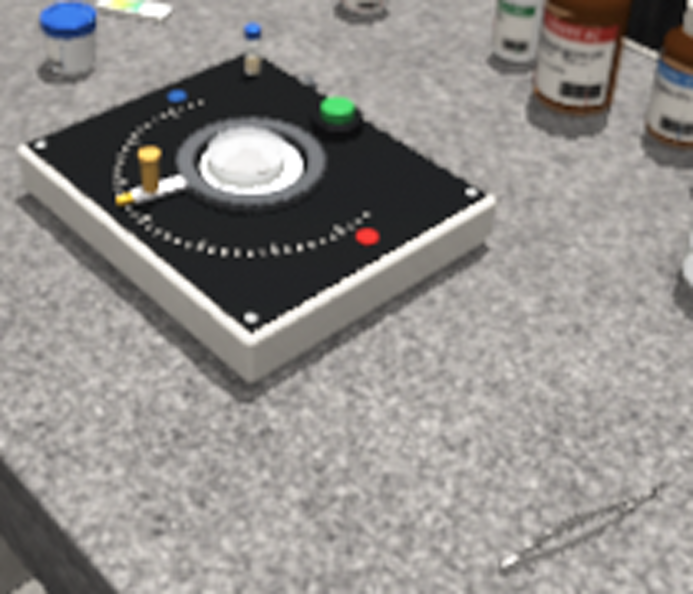

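```bash
cat >> h.py <<'E'
def tri(s1,u1,s2,u2):
    P=lambda s:s["camera_matrix"]@np.c_[s["R"],s["t"]]
    X=cv2.triangulatePoints(P(s1),P(s2),np.array(u1,float),np.array(u2,float))[:,0];return X[:3]/X[3]
E
python3 - <<'E'
from h import *
T=dict(np.load("pics/top0.npz"));S=dict(np.load("pics/scene0.npz"))
print("green",tri(T,(311.5,182.2),S,(336.6,198.2)),"knob",tri(T,(306.5,241.2),S,(280.5,211.5)))
print("vialcap",tri(T,(272.6,181.2),S,(311.2,174.1)))
# box outline: black top mask
g=cv2.cvtColor(T["frame"],cv2.COLOR_RGB2HSV)
# stage white disc
m=cv2.inRange(g[:, :,2],150,255);m[:,:295]=0;m[:,330:]=0;m[:195]=0;m[230:]=0
c,_=cv2.findContours(m,cv2.RETR_EXTERNAL,cv2.CHAIN_APPROX_NONE);c=max(c,key=cv2.contourArea)
e=cv2.fitEllipse(c);print("stage",e,cast(T,e[0],.054))
m=cv2.inRange(g[:,:,2],82,255);m[:,:290]=0;m[:,336:]=0;m[:190]=0;m[236:]=0
m=cv2.morphologyEx(m,cv2.MORPH_OPEN,np.ones((5,5)))
c,_=cv2.findContours(m,cv2.RETR_EXTERNAL,cv2.CHAIN_APPROX_NONE);c=max(c,key=cv2.contourArea)
e=cv2.fitEllipse(c);print("ring",e,cast(T,e[0],.06))
# screws / corners
for p in ((72,73),(424,65),(432,355),(78,363)):
    print(cast(T,(250+(p[0]-1.5)/4,160+(p[1]-1.5)/4),.05).round(4))
# box outer corners
for p in ((54,58),(440,49),(451,371),(62,379)):
    print("c",cast(T,(250+(p[0]-1.5)/4,160+(p[1]-1.5)/4),.05).round(4))
for p in ((503,565),(665,488)):
    print("tw",cast(S,(235+p[0]/3.3,165+p[1]/3.3),.005).round(4))
E
```

```text
green [0.62325671 0.03207544 0.06590319] knob [0.44896214 0.05005144 0.09083984]
vialcap [0.6276163  0.14587122 0.09006966]
stage ((312.2688903808594, 212.97726440429688), (26.14693832397461, 26.395732879638672), 3.2753703594207764) [0.53147206 0.03221547 0.054     ]
ring ((311.9178771972656, 214.10260009765625), (38.10388946533203, 38.30421829223633), 76.07427215576172) [0.52798362 0.03319211 0.06      ]
[0.6426 0.1656 0.05  ]
[ 0.6406 -0.1028  0.05  ]
[ 0.4207 -0.1016  0.05  ]
[0.4222 0.1661 0.05  ]
c [0.6546 0.1791 0.05  ]
c [ 0.6525 -0.1154  0.05  ]
c [ 0.4083 -0.1155  0.05  ]
c [0.4105 0.1785 0.05  ]
tw [ 0.4295 -0.3218  0.005 ]
tw [ 0.5499 -0.3509  0.005 ]
```

```bash
cat > plan.py <<'E'
import numpy as np
from scipy.spatial.transform import Rotation as Ro
C=np.array([0.5315,0.0322])
def ringpose(qdeg,gap=0,z=.069,r=.085,half=.0275):
    q=np.radians(qdeg);u=-np.array([np.cos(q),np.sin(q)]);t=np.array([np.sin(q),-np.cos(q)])
    p=C+r*u-(half+gap)*t;return [p[0],p[1],z,qdeg-180]
def rows(start,targets,hand=0):
    # start/targets: x,y,z,yaw(deg), tool down
    y=np.radians(start[3]);R=np.array([[np.cos(y),np.sin(y),0],[np.sin(y),-np.cos(y),0],[0,0,-1]])
    o=[]
    for T in targets:
        d=R.T@(np.array(T[:3])-start[:3])*100
        w=-np.radians((T[3]-start[3]+180)%360-180)
        o.append([hand]+d.round(2).tolist()+[0,0,round(float(w),3)])
    for r in o: print(r)
def lerp(a,b,n): 
    a=np.array(a);b=np.array(b);return [a+(b-a)*k/n for k in range(1,n+1)]
E
python3 - <<'E'
from plan import *
s=[.226,-.636,.227,-160.42]; m=[.46,-.25,.2,-160.42]
rows(s,lerp(s,m,8))
print(ringpose(-12.3,.02))
e=ringpose(-12.3,.02,.16);e[3]=-192.3
rows(m,lerp(m,e,8))
E
```

```text
[0, -4.37, 3.57, 0.34, 0, 0, -0.0]
[0, -8.75, 7.13, 0.68, 0, 0, -0.0]
[0, -13.12, 10.7, 1.01, 0, 0, -0.0]
[0, -17.49, 14.26, 1.35, 0, 0, -0.0]
[0, -21.86, 17.83, 1.69, 0, 0, -0.0]
[0, -26.24, 21.39, 2.02, 0, 0, -0.0]
[0, -30.61, 24.96, 2.36, 0, 0, -0.0]
[0, -34.98, 28.53, 2.7, 0, 0, -0.0]
[np.float64(0.45857006952106394), np.float64(0.09671724761904804), 0.069, -192.3]
[0, -1.44, 4.09, 0.5, 0, 0, 0.07]
[0, -2.87, 8.18, 1.0, 0, 0, 0.139]
[0, -4.31, 12.27, 1.5, 0, 0, 0.209]
[0, -5.74, 16.36, 2.0, 0, 0, 0.278]
[0, -7.18, 20.45, 2.5, 0, 0, 0.348]
[0, -8.61, 24.54, 3.0, 0, 0, 0.417]
[0, -10.05, 28.63, 3.5, 0, 0, 0.487]
[0, -11.48, 32.71, 4.0, 0, 0, 0.556]
```

move_arm(commands=[[0, -4.4, 3.6, 0.3, 0, 0, 0], [0, -8.7, 7.1, 0.7, 0, 0, 0], [0, -13.1, 10.7, 1.0, 0, 0, 0], [0, -17.5, 14.3, 1.4, 0, 0, 0], [0, -21.9, 17.8, 1.7, 0, 0, 0], [0, -26.2, 21.4, 2.0, 0, 0, 0], [0, -30.6, 25.0, 2.4, 0, 0, 0], [0, -35.0, 28.5, 2.7, 0, 0, 0]])

```text
clock: 1.15
tool_pos: [0.461, -0.2483, 0.1995]
orientation: [180.0, 0.0, -160.4]
force: [0.9, -1.1, -0.7]
opening: 0.0134
```

move_arm(commands=[[0, -1.4, 4.1, 0.5, 0, 0, 0.07], [0, -2.9, 8.2, 1.0, 0, 0, 0.14], [0, -4.3, 12.3, 1.5, 0, 0, 0.21], [0, -5.7, 16.4, 2.0, 0, 0, 0.28], [0, -7.2, 20.5, 2.5, 0, 0, 0.35], [0, -8.6, 24.5, 3.0, 0, 0, 0.42], [0, -10.1, 28.6, 3.5, 0, 0, 0.49], [0, -11.5, 32.7, 4.0, 0, 0, 0.556]])

```text
clock: 2.15
tool_pos: [0.4589, 0.098, 0.1595]
orientation: [180.0, 0.0, 167.6]
force: [0.4, 0.3, -0.2]
opening: 0.0003
```

```bash
python3 - <<'E'
from plant import sensors, cams
import cv2,numpy as np
o=sensors.get_obs();print({k:np.round(o[k],4).tolist() for k in ("clock","joint_pos","tool_pos","orientation","force","opening")})
for n in ["scene","wrist"]:
    s=cams.snapshot(n); cv2.imwrite(f"pics/{n}1.png",s["frame"][:,:,::-1]); np.savez(f"pics/{n}1.npz",**s)
E
```

```text
{'clock': 2.15, 'joint_pos': [36.1723, 4.3068, -29.9835, -0.0001, -55.696, -138.5629], 'tool_pos': [0.4589, 0.098, 0.1595], 'orientation': [179.9897, 0.009, 167.6094], 'force': [0.3508, 0.3347, -0.1845], 'opening': 0.0003}
```

View pics/wrist1.png

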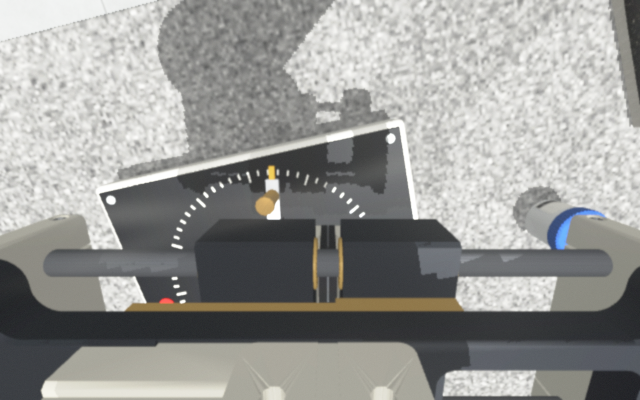

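View pics/scene1.png

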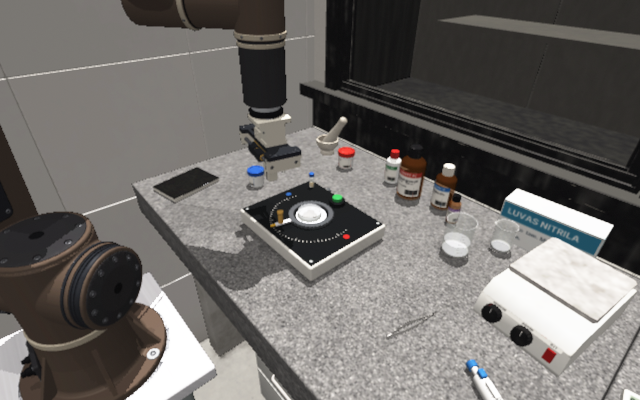

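```bash
python3 - <<'E'
from h import *
W=dict(np.load("pics/wrist1.npz"));T=dict(np.load("pics/top0.npz"));S=dict(np.load("pics/scene0.npz"))
print("cam",(-W["R"].T@W["t"]).round(3))
for c,a in blobs(W,*cols["yellow"],8)+blobs(W,(8,80,60),(25,255,255),20): print(c,a,cast(W,c,.057).round(4))
print("knob",cast(W,(265,205),.0905), "tip c",cast(W,(272,172),.057))
C=np.array([.5315,.0322])
for p in ((.449,.050),(.4255,.0564),(.4271,.057)):
    d=np.array(p)-C;print(np.hypot(*d),np.degrees(np.arctan2(-d[1],-d[0])))
print(np.degrees(np.arctan2(-(-.0895-C[1]),-(.541-C[0]))))
E
```

```text
cam [0.39  0.116 0.317]
[271.4 171.7] 92 [0.4262 0.057  0.057 ]
[265.1 203.6] 281 [0.4538 0.0433 0.057 ]
[314.6 264. ] 154 [0.524  0.0739 0.057 ]
[340.4 264.2] 153 [0.5298 0.0985 0.057 ]
[311.6 305.6] 3075 [0.5691 0.0601 0.057 ]
[271.5 171.7] 109 [0.4262 0.0571 0.057 ]
[266.2 202.6] 379 [0.4531 0.0446 0.057 ]
[314.7 263.5] 224 [0.5235 0.0741 0.057 ]
[340.3 263.4] 223 [0.5289 0.0986 0.057 ]
[310.5 305.8] 3533 [0.5691 0.0589 0.057 ]
knob [0.44677335 0.05236816 0.0905    ] tip c [0.42659758 0.05745939 0.057     ]
0.08439840045877643 -12.175361811300746
0.10872736546058677 -12.8603238830422
0.10730517228913058 -13.36281595040751
94.46350326851287
```

```bash
python3 - <<'E'
from plan import *
s=[.4586,.0970,.16,-192.3]
a=ringpose(-12.8,.018,.07);b=ringpose(-12.8,.005,.07)
rows(s,lerp(s,a,5)+lerp(a,b,3)); print(b)
for k in range(1,9): pass
print()
rows(b,[ringpose(-12.8+2.4*k,.005*(1-k/8),.07) for k in range(1,9)])
E
```

```text
[0, -0.01, -0.03, 1.8, 0, 0, 0.002]
[0, -0.02, -0.06, 3.6, 0, 0, 0.003]
[0, -0.03, -0.09, 5.4, 0, 0, 0.005]
[0, -0.03, -0.12, 7.2, 0, 0, 0.007]
[0, -0.04, -0.15, 9.0, 0, 0, 0.009]
[0, -0.04, -0.59, 9.0, 0, 0, 0.009]
[0, -0.04, -1.02, 9.0, 0, 0, 0.009]
[0, -0.03, -1.45, 9.0, 0, 0, 0.009]
[np.float64(0.45581263105665976), np.float64(0.08272397631258552), 0.07, -192.8]

[0, 0.13, -0.42, 0.0, 0, 0, -0.042]
[0, 0.23, -0.85, 0.0, 0, 0, -0.084]
[0, 0.32, -1.28, 0.0, 0, 0, -0.126]
[0, 0.38, -1.71, 0.0, 0, 0, -0.168]
[0, 0.42, -2.14, 0.0, 0, 0, -0.209]
[0, 0.45, -2.58, 0.0, 0, 0, -0.251]
[0, 0.45, -3.01, 0.0, 0, 0, -0.293]
[0, 0.43, -3.45, 0.0, 0, 0, -0.335]
```

move_arm(commands=[[0, 0, 0, 1.8, 0, 0, 0], [0, 0, 0, 3.6, 0, 0, 0], [0, 0, -0.1, 5.4, 0, 0, 0], [0, 0, -0.1, 7.2, 0, 0, 0.01], [0, 0, -0.15, 9.0, 0, 0, 0.01], [0, 0, -0.6, 9.0, 0, 0, 0.01], [0, 0, -1.0, 9.0, 0, 0, 0.01], [0, 0, -1.45, 9.0, 0, 0, 0.01]])

```text
clock: 3.25
tool_pos: [0.4565, 0.0822, 0.0703]
orientation: [179.9, 0.1, 167.2]
force: [0.3, 0.1, -0.7]
opening: 0.0003
```

```bash
cat > look.py <<'E'
import sys
from plant import sensors, cams
from h import *
o=sensors.get_obs();print({k:np.round(o[k],4).tolist() for k in ("clock","joint_pos","tool_pos","orientation","force")})
tag=sys.argv[1]
for n in sys.argv[2:]:
    s=cams.snapshot(n); cv2.imwrite(f"pics/{n}{tag}.png",s["frame"][:,:,::-1]); np.savez(f"pics/{n}{tag}.npz",**s)
    if n=="scene": cv2.imwrite(f"pics/{n}c{tag}.png",cv2.resize(s["frame"][150:280,215:395,::-1],None,fx=4,fy=4,interpolation=cv2.INTER_CUBIC))
E
python3 look.py 2 scene
```

```text
{'clock': 3.25, 'joint_pos': [34.6372, 10.4286, -37.1286, 0.0082, -42.3683, -137.4883], 'tool_pos': [0.4565, 0.0822, 0.0703], 'orientation': [179.9488, 0.0544, 167.1549], 'force': [0.3176, 0.1478, -0.6605]}
```

View pics/scenec2.png

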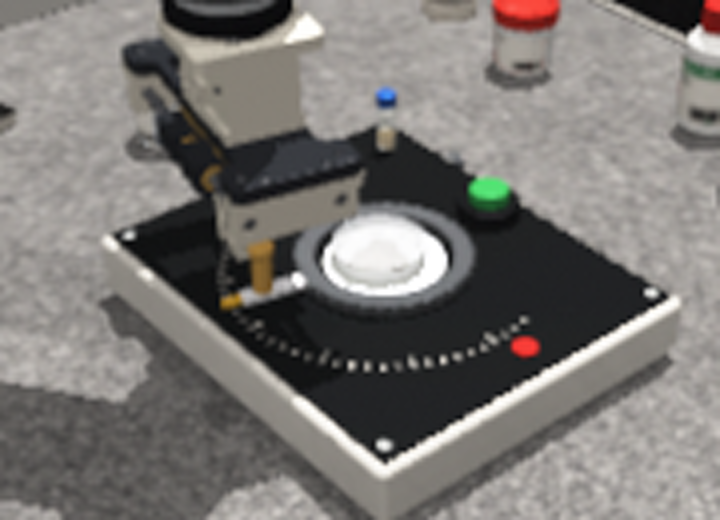

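move_arm(commands=[[0, 0.15, -0.4, 0, 0, 0, -0.04], [0, 0.25, -0.85, 0, 0, 0, -0.085], [0, 0.3, -1.3, 0, 0, 0, -0.125], [0, 0.4, -1.7, 0, 0, 0, -0.17], [0, 0.4, -2.15, 0, 0, 0, -0.21], [0, 0.45, -2.6, 0, 0, 0, -0.25], [0, 0.45, -3.0, 0, 0, 0, -0.295], [0, 0.45, -3.45, 0, 0, 0, -0.335]])

```text
clock: 4.3
tool_pos: [0.4442, 0.0499, 0.0701]
orientation: [180.0, 0.1, -173.6]
force: [0.7, 2.3, 1.0]
opening: 0.0006
```

```bash
python3 look.py 3 scene wrist; python3 -c "
from plan import *
print(ringpose(6.4,0,.07))"
```

```text
{'clock': 4.3, 'joint_pos': [31.7989, 8.9512, -39.1163, -0.0236, -41.8561, -115.3547], 'tool_pos': [0.4442, 0.0499, 0.0701], 'orientation': [179.953, 0.0623, -173.5734], 'force': [0.6916, 2.2603, 0.9904]}
[np.float64(0.44396433123567536), np.float64(0.05005375853937873), 0.07, -173.6]
```

View pics/scenec3.png

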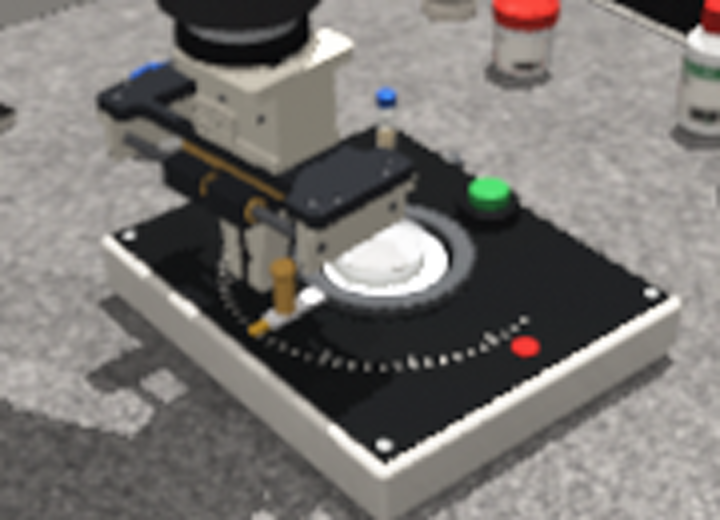

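View pics/wrist3.png

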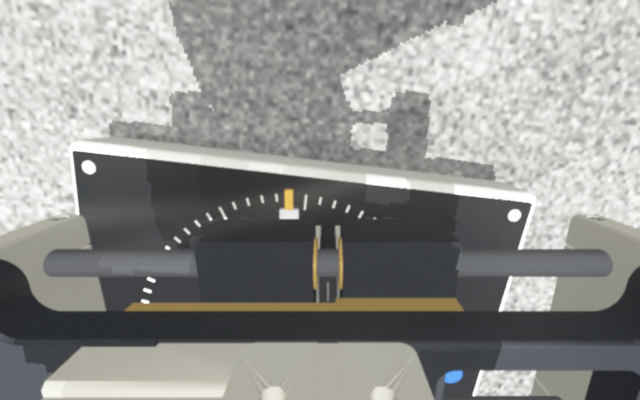

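```bash
cat >> h.py <<'E'
C=np.array([.5315,.0322])
def lever(s,uv=None,z=.057):
    best=None
    for c,a in blobs(s,*cols["yellow"],6):
        p=cast(s,c,z);d=p[:2]-C;r=np.hypot(*d)
        if .1<r<.116: print("ptr",c,a,p.round(4),r.round(4),np.degrees(np.arctan2(-d[1],-d[0])).round(2))
E
python3 - <<'E'
from h import *
for n in ("wrist1","wrist3","scene0","scene3","top0"): print(n);lever(dict(np.load(f"pics/{n}.npz")))
from plan import *
a=ringpose(6.4,0,.07)
for q0,st in ((6.4,3),(30.4,3),(54.4,3)):
    print();rows(ringpose(q0,0,.07),[ringpose(q0+st*k,0,.07) for k in range(1,9)])
E
```

```text
wrist1
ptr [271.4 171.7] 92 [0.4262 0.057  0.057 ] 0.1082 -13.26
wrist3
ptr [288.2 198.5] 182 [0.4242 0.0235 0.057 ] 0.1077 4.63
scene0
ptr [272.1 224.7] 15 [0.4271 0.057  0.057 ] 0.1073 -13.36
scene3
ptr [279.2 231.5] 14 [0.4246 0.0235 0.057 ] 0.1073 4.68
top0
ptr [305.2 248.4] 8 [0.4255 0.0564 0.057 ] 0.1087 -12.85

[0, 0.13, -0.45, 0.0, 0, 0, -0.052]
[0, 0.24, -0.9, 0.0, 0, 0, -0.105]
[0, 0.33, -1.36, 0.0, 0, 0, -0.157]
[0, 0.39, -1.83, 0.0, 0, 0, -0.209]
[0, 0.42, -2.29, 0.0, 0, 0, -0.262]
[0, 0.43, -2.76, 0.0, 0, 0, -0.314]
[0, 0.42, -3.23, 0.0, 0, 0, -0.367]
[0, 0.38, -3.7, 0.0, 0, 0, -0.419]

[0, 0.13, -0.45, 0.0, 0, 0, -0.052]
[0, 0.24, -0.9, 0.0, 0, 0, -0.105]
[0, 0.33, -1.36, 0.0, 0, 0, -0.157]
[0, 0.39, -1.83, 0.0, 0, 0, -0.209]
[0, 0.42, -2.29, 0.0, 0, 0, -0.262]
[0, 0.43, -2.76, 0.0, 0, 0, -0.314]
[0, 0.42, -3.23, 0.0, 0, 0, -0.367]
[0, 0.38, -3.7, 0.0, 0, 0, -0.419]

[0, 0.13, -0.45, 0.0, 0, 0, -0.052]
[0, 0.24, -0.9, 0.0, 0, 0, -0.105]
[0, 0.33, -1.36, 0.0, 0, 0, -0.157]
[0, 0.39, -1.83, 0.0, 0, 0, -0.209]
[0, 0.42, -2.29, 0.0, 0, 0, -0.262]
[0, 0.43, -2.76, 0.0, 0, 0, -0.314]
[0, 0.42, -3.23, 0.0, 0, 0, -0.367]
[0, 0.38, -3.7, 0.0, 0, 0, -0.419]
```

move_arm(commands=[[0, 0.13, -0.45, 0, 0, 0, -0.052], [0, 0.24, -0.9, 0, 0, 0, -0.105], [0, 0.33, -1.36, 0, 0, 0, -0.157], [0, 0.39, -1.83, 0, 0, 0, -0.209], [0, 0.42, -2.29, 0, 0, 0, -0.262], [0, 0.43, -2.76, 0, 0, 0, -0.314], [0, 0.42, -3.23, 0, 0, 0, -0.367], [0, 0.38, -3.7, 0, 0, 0, -0.419]])

```text
clock: 5.4
tool_pos: [0.4449, 0.0128, 0.07]
orientation: [-180.0, 0.1, -149.6]
force: [-1.0, 1.8, 0.1]
opening: 0.0006
```

move_arm(commands=[[0, 0.13, -0.45, 0, 0, 0, -0.052], [0, 0.24, -0.9, 0, 0, 0, -0.105], [0, 0.33, -1.36, 0, 0, 0, -0.157], [0, 0.39, -1.83, 0, 0, 0, -0.209], [0, 0.42, -2.29, 0, 0, 0, -0.262], [0, 0.43, -2.76, 0, 0, 0, -0.314], [0, 0.42, -3.23, 0, 0, 0, -0.367], [0, 0.38, -3.7, 0, 0, 0, -0.419]])

```text
clock: 6.4
tool_pos: [0.4602, -0.0211, 0.07]
orientation: [-180.0, 0.1, -125.6]
force: [-0.8, 1.0, 0.6]
opening: 0.0005
```

```bash
python3 look.py 4 scene wrist; python3 -c "
from plan import *
from h import *
print(ringpose(54.4,0,.07))
for n in ('wrist4','scene4'): print(n);lever(dict(np.load(f'pics/{n}.npz')))"
```

```text
{'clock': 6.4, 'joint_pos': [21.9678, 10.1964, -37.498, -0.0119, -42.2445, -57.5547], 'tool_pos': [0.4602, -0.0211, 0.07], 'orientation': [-179.974, 0.0559, -125.5957], 'force': [-0.813, 1.0206, 0.6486]}
[np.float64(0.45965927660783706), np.float64(-0.020905183009671903), 0.07, -125.6]
wrist4
ptr [288.5 199.8] 201 [ 0.4666 -0.0521  0.057 ] 0.1064 52.42
scene4
ptr [312.9 239.6] 11 [ 0.4671 -0.0528  0.057 ] 0.1067 52.84
```

View pics/scenec4.png

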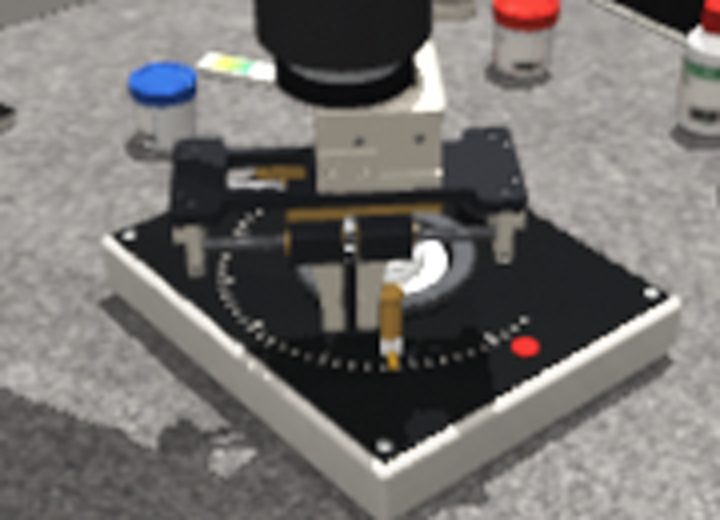

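View pics/wrist4.png

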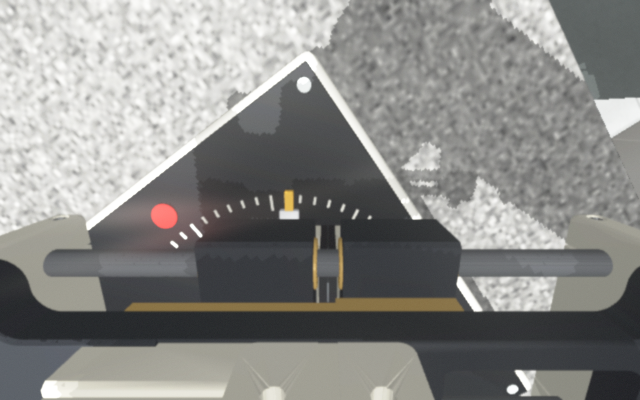

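move_arm(commands=[[0, 0.13, -0.45, 0, 0, 0, -0.052], [0, 0.24, -0.9, 0, 0, 0, -0.105], [0, 0.33, -1.36, 0, 0, 0, -0.157], [0, 0.39, -1.83, 0, 0, 0, -0.209], [0, 0.42, -2.29, 0, 0, 0, -0.262], [0, 0.43, -2.76, 0, 0, 0, -0.314], [0, 0.42, -3.23, 0, 0, 0, -0.367], [0, 0.38, -3.7, 0, 0, 0, -0.419]])

```text
clock: 7.5
tool_pos: [0.4874, -0.0459, 0.0697]
orientation: [180.0, 0.0, -101.7]
force: [-1.8, 0.4, 1.2]
opening: 0.0007
```

```bash
python3 look.py 5 scene wrist; python3 - <<'E'
from plan import *
from h import *
print(ringpose(78.4,0,.07))
for n in ('wrist5','scene5'):
    s=dict(np.load(f'pics/{n}.npz'));print(n);lever(s)
    for c,a in blobs(s,*cols["red"],10):
        p=cast(s,c,.0515);d=p[:2]-C
        if np.hypot(*d)<.14: print("red",c,a,p,np.hypot(*d),np.degrees(np.arctan2(-d[1],-d[0])))
# pointer circle centre fit over all sightings
P=np.array([[.4262,.057],[.4242,.0235],[.4246,.0235],[.4271,.057],[.4666,-.0521],[.4671,-.0528]])
A=np.c_[2*P,np.ones(len(P))];x=np.linalg.lstsq(A,(P**2).sum(1),rcond=None)[0];print(x[:2],np.sqrt(x[2]+x[0]**2+x[1]**2))
E
```

```text
{'clock': 7.5, 'joint_pos': [17.6782, 12.7794, -33.9872, -0.0174, -43.251, -29.3239], 'tool_pos': [0.4874, -0.0459, 0.0697], 'orientation': [179.9788, 0.0018, -101.6584], 'force': [-1.7635, 0.4139, 1.1895]}
[np.float64(0.48747005733861104), np.float64(-0.04553425338443023), 0.07, -101.6]
wrist5
ptr [288.7 201. ] 193 [ 0.506  -0.0705  0.057 ] 0.1058 76.07
red [230.3 180.5] 517 [ 0.53914452 -0.08903658  0.0515    ] 0.1214773478395502 93.6079819910738
scene5
ptr [330.2 236.5] 14 [ 0.506  -0.0706  0.057 ] 0.1059 76.06
red [345.9 236.2] 28 [ 0.54038772 -0.08924985  0.0515    ] 0.12177461941713576 94.1854552100634
[0.53070559 0.03310464] 0.10675398568004593
```

View pics/wrist5.png

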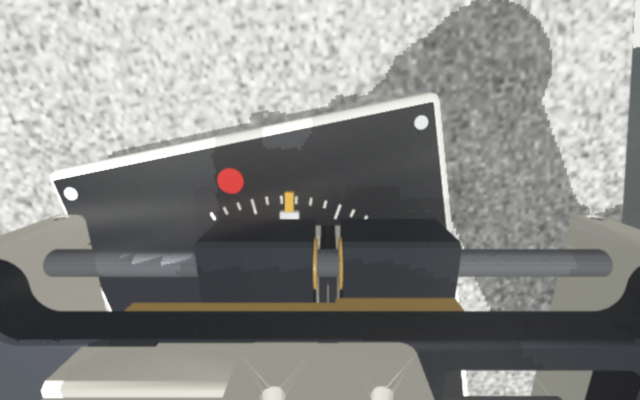

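```bash
sed -i 's/^C=.*/C=np.array([.5308,.0330])/' h.py plan.py; python3 - <<'E'
from plan import *
s=ringpose(78.4,0,.07)
rows(s,[ringpose(78.4+x,0,.07) for x in (2.5,5,7.5,10,12.5,14.5,16,16)])
E
```

```text
[0, 0.11, -0.37, 0.0, 0, 0, -0.044]
[0, 0.21, -0.75, 0.0, 0, 0, -0.087]
[0, 0.29, -1.13, 0.0, 0, 0, -0.131]
[0, 0.35, -1.52, 0.0, 0, 0, -0.175]
[0, 0.39, -1.9, 0.0, 0, 0, -0.218]
[0, 0.42, -2.22, 0.0, 0, 0, -0.253]
[0, 0.43, -2.45, 0.0, 0, 0, -0.279]
[0, 0.43, -2.45, 0.0, 0, 0, -0.279]
```

move_arm(commands=[[0, 0.11, -0.37, 0, 0, 0, -0.044], [0, 0.21, -0.75, 0, 0, 0, -0.087], [0, 0.29, -1.13, 0, 0, 0, -0.131], [0, 0.35, -1.52, 0, 0, 0, -0.175], [0, 0.39, -1.9, 0, 0, 0, -0.218], [0, 0.42, -2.22, 0, 0, 0, -0.253], [0, 0.43, -2.45, 0, 0, 0, -0.279], [0, 0.43, -2.45, 0, 0, 0, -0.279]])

```text
clock: 8.6
tool_pos: [0.5107, -0.0551, 0.0696]
orientation: [180.0, -0.0, -85.7]
force: [-0.5, 0.4, 0.8]
opening: 0.0004
```

```bash
cat > chk.py <<'E'
import sys
from h import *
for n in sys.argv[1:]:
    s=dict(np.load(f'pics/{n}.npz'));print(n);lever(s)
    for c,a in blobs(s,*cols["red"],10):
        p=cast(s,c,.0515);d=p[:2]-C
        if np.hypot(*d)<.14: print("red",c,a,p,np.hypot(*d),np.degrees(np.arctan2(-d[1],-d[0])))
E
python3 look.py 6 scene wrist; python3 chk.py wrist6 scene6
```

```text
{'clock': 8.6, 'joint_pos': [15.7678, 14.8092, -31.0691, -0.0004, -44.1257, -11.4791], 'tool_pos': [0.5107, -0.0551, 0.0696], 'orientation': [179.9959, -0.0006, -85.7116], 'force': [-0.5291, 0.3573, 0.8113]}
wrist6
ptr [288.9 201.5] 183 [ 0.5346 -0.0732  0.057 ] 0.1063 92.05
red [283.2 173.6] 523 [ 0.53941186 -0.08903166  0.0515    ] 0.12233516015413701 94.03671265595031
scene6
ptr [340.  232.5] 12 [ 0.5344 -0.0745  0.057 ] 0.1076 91.93
red [345.9 236.2] 28 [ 0.54038772 -0.08924985  0.0515    ] 0.12262524417259636 94.48437295079638
```

View pics/wrist6.png

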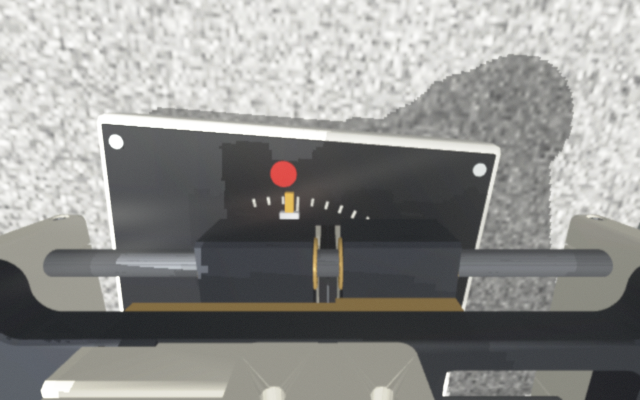

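View pics/scenec6.png

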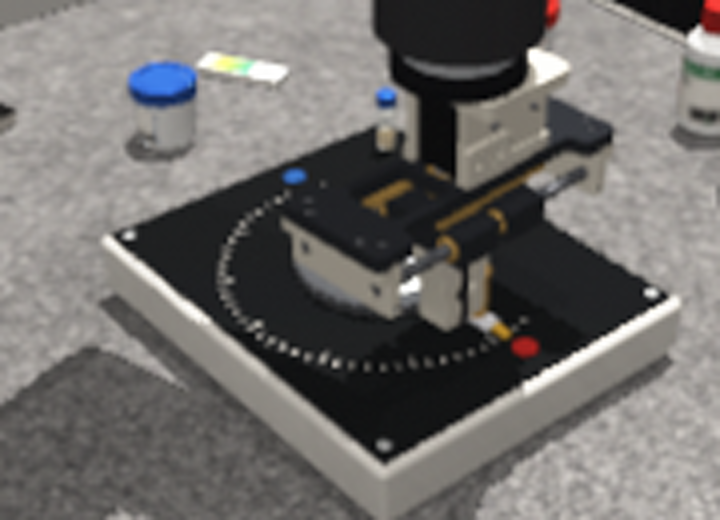

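```bash
python3 - <<'E'
from plan import *
s=ringpose(94.4,0,.07)
rows(s,[ringpose(94.4+x,0,.07) for x in (.6,1.2,1.8,2.3)])
E
```

```text
[0, 0.03, -0.09, 0.0, 0, 0, -0.01]
[0, 0.06, -0.18, 0.0, 0, 0, -0.021]
[0, 0.08, -0.27, 0.0, 0, 0, -0.031]
[0, 0.1, -0.34, 0.0, 0, 0, -0.04]
```

move_arm(commands=[[0, 0.03, -0.09, 0, 0, 0, -0.01], [0, 0.06, -0.18, 0, 0, 0, -0.02], [0, 0.08, -0.27, 0, 0, 0, -0.03], [0, 0.1, -0.34, 0, 0, 0, -0.04], [0, 0.1, -0.34, 0, 0, 0, -0.04], [0, 0.1, -0.34, 0, 0, 0, -0.04], [0, 0.1, -0.34, 0, 0, 0, -0.04], [0, 0.1, -0.34, 0, 0, 0, -0.04]])

```text
clock: 9.7
tool_pos: [0.5143, -0.0559, 0.0696]
orientation: [-180.0, -0.0, -83.4]
force: [-1.1, 0.3, 0.4]
opening: 0.0005
```

```bash
python3 look.py 7 scene wrist top; python3 chk.py wrist7 scene7 top7; python3 - <<'E'
import cv2
w=cv2.imread('pics/wrist7.png');cv2.imwrite('pics/w7c.png',cv2.resize(w[140:230,230:350],None,fx=6,fy=6,interpolation=cv2.INTER_CUBIC))
E
```

```text
{'clock': 9.7, 'joint_pos': [15.5631, 15.1067, -30.6271, 0.0024, -44.2592, -8.9198], 'tool_pos': [0.5143, -0.0559, 0.0696], 'orientation': [-179.9928, -0.0006, -83.355], 'force': [-1.1312, 0.2947, 0.3857]}
wrist7
ptr [288.6 201.4] 194 [ 0.5391 -0.073   0.057 ] 0.1063 94.5
red [291.2 173.6] 526 [ 0.53956345 -0.08911405  0.0515    ] 0.12242809905884708 94.10476524670682
scene7
ptr [341.  231.5] 14 [ 0.539  -0.0732  0.057 ] 0.1066 94.4
red [345.9 236.2] 28 [ 0.54038772 -0.08924985  0.0515    ] 0.12262524417259636 94.48437295079638
top7
```

View pics/w7c.png

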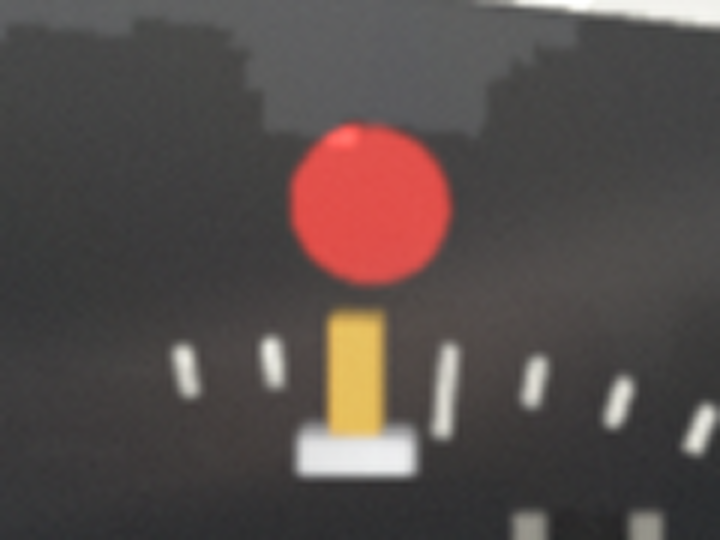

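move_arm(commands=[[0, 0, 0.3, 0, 0, 0, 0], [0, 0, 1.0, 0, 0, 0, 0], [0, 0, 2.0, 0, 0, 0, 0], [0, 0, 2.0, -2.5, 0, 0, 0], [0, 0, 2.0, -5.0, 0, 0, 0], [0, 0, 2.0, -7.5, 0, 0, 0], [0, 0, 2.0, -10.0, 0, 0, 0], [0, 0, 2.0, -10.0, 0, 0, 0]])

```text
clock: 10.85
tool_pos: [0.495, -0.0581, 0.1715]
orientation: [-179.8, 0.0, -83.3]
force: [0.7, -0.1, -0.6]
opening: 0.0004
```

```bash
python3 look.py 8 scene wrist top; python3 chk.py wrist8 scene8 top8
```

```text
{'clock': 10.85, 'joint_pos': [15.9586, 6.3208, -25.9078, 0.0248, -57.5415, -9.3105], 'tool_pos': [0.495, -0.0581, 0.1715], 'orientation': [-179.7697, 0.0165, -83.3387], 'force': [0.6971, -0.1135, -0.5695]}
wrist8
ptr [281.5 169.6] 37 [ 0.5389 -0.0747  0.057 ] 0.108 94.31
red [288.1 152. ] 48 [ 0.5347587  -0.09104934  0.0515    ] 0.12411248937473007 91.827821246945
scene8
ptr [341.4 231.5] 17 [ 0.5397 -0.0739  0.057 ] 0.1072 94.77
red [345.9 235.9] 32 [ 0.54119169 -0.08842176  0.0515    ] 0.12186562971668038 94.89164825502016
top8
```

View pics/wrist8.png

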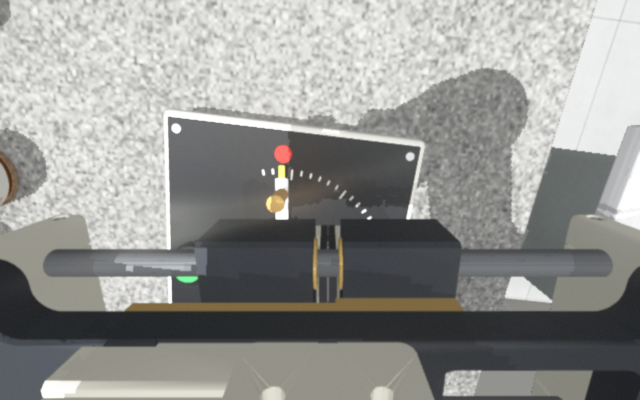

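View pics/scenec8.png

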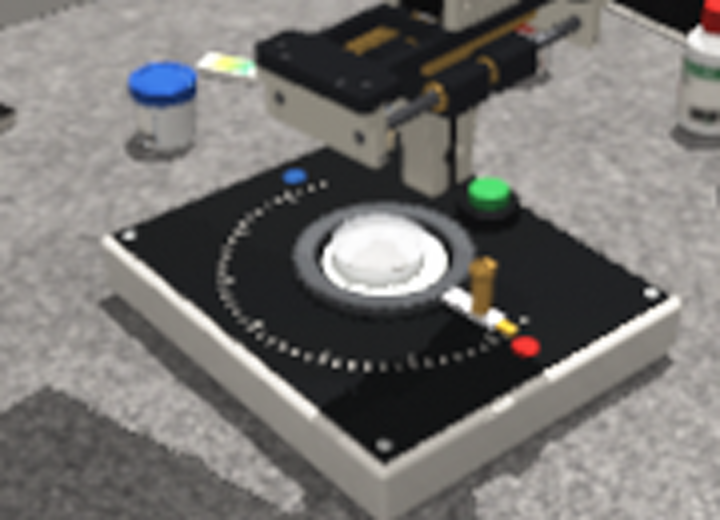

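```bash
cat > chk2.py <<'E'
import sys
from h import *
def f(n):
    s=dict(np.load(f'pics/{n}.npz'));im=s["frame"].astype(int);r,g,b=im[...,0],im[...,1],im[...,2]
    for name,m,z in (("red",(r-np.maximum(g,b)>70)&(abs(g-b)<45),.0515),("ptr",(np.minimum(r,g)-b>60)&(r-g<75),.057)):
        k,l,st,c=cv2.connectedComponentsWithStats(m.astype(np.uint8))
        for i in range(1,k):
            p=cast(s,c[i],z);d=p[:2]-C;R=np.hypot(*d)
            if st[i,4]>5 and .1<R<.13 : print(n,name,c[i].round(1),st[i],p.round(4),R.round(4),np.degrees(np.arctan2(-d[1],-d[0])).round(2))
for n in sys.argv[1:]: f(n)
E
python3 chk2.py wrist7 wrist8 scene7 scene8 top0 scene0
```

```text
wrist7 red [291.2 173.5] [278 161  27  26 555] [ 0.5396 -0.0892  0.0515] 0.1225 94.12
wrist7 ptr [289. 202.] [285 193   9  19 169] [ 0.5389 -0.0727  0.057 ] 0.106 94.38
wrist8 red [282.6 153.5] [274 145  18  18 260] [ 0.5398 -0.089   0.0515] 0.1224 94.22
wrist8 ptr [281.  171.1] [278 165   7  13  90] [ 0.5392 -0.0732  0.057 ] 0.1066 94.55
scene7 red [345.7 236.2] [343 234   7   5  26] [ 0.54   -0.0891  0.0515] 0.1224 94.31
scene7 ptr [341.  231.5] [339 230   5   4  10] [ 0.539  -0.0732  0.057 ] 0.1066 94.4
scene8 red [345.9 236.1] [343 234   7   5  30] [ 0.5408 -0.0889  0.0515] 0.1223 94.69
scene8 ptr [341.2 231.3] [339 230   5   4  12] [ 0.5397 -0.073   0.057 ] 0.1064 94.82
top0 red [352.5 208.6] [350 206   6   6  31] [ 0.5413 -0.0898  0.0515] 0.1233 94.88
top0 ptr [305.5 247.5] [305 246   2   4   8] [0.4282 0.0554 0.057 ] 0.105 -12.32
scene0 red [345.9 236.1] [343 234   7   5  30] [ 0.5408 -0.0889  0.0515] 0.1223 94.69
scene0 ptr [272.1 224.6] [270 223   5   4  14] [0.4273 0.0571 0.057 ] 0.1062 -13.12
```

```bash
python3 - <<'E'
from plan import *
s=[.4948,-.0581,.171,-83.35];m=[.623,.0323,.13,-83.35];e=[.623,.0323,.08,-83.35]
rows(s,lerp(s,m,5)+lerp(m,e,3)[:]);
E
```

```text
[0, -1.5, -2.76, 0.82, 0, 0, -0.0]
[0, -3.0, -5.51, 1.64, 0, 0, -0.0]
[0, -4.5, -8.27, 2.46, 0, 0, -0.0]
[0, -6.0, -11.02, 3.28, 0, 0, -0.0]
[0, -7.49, -13.78, 4.1, 0, 0, -0.0]
[0, -7.49, -13.78, 5.77, 0, 0, -0.0]
[0, -7.49, -13.78, 7.43, 0, 0, -0.0]
[0, -7.49, -13.78, 9.1, 0, 0, -0.0]
```

move_arm(commands=[[0, -1.5, -2.76, 0, 0, 0, 0], [0, -3.0, -5.5, 0.5, 0, 0, 0], [0, -4.5, -8.3, 1.5, 0, 0, 0], [0, -6.0, -11.0, 3.0, 0, 0, 0], [0, -7.5, -13.8, 4.1, 0, 0, 0], [0, -7.5, -13.8, 6.0, 0, 0, 0], [0, -7.5, -13.8, 8.0, 0, 0, 0], [0, -7.5, -13.8, 9.1, 0, 0, 0]])

```text
clock: 12.0
tool_pos: [0.6215, 0.032, 0.0763]
orientation: [179.8, -0.0, -83.4]
force: [-0.2, 0.1, -0.4]
opening: 0.0004
```

```bash
python3 look.py 9 scene
```

```text
{'clock': 12.0, 'joint_pos': [20.8863, 23.2534, -16.6085, -0.0208, -50.3285, -14.2375], 'tool_pos': [0.6215, 0.032, 0.0763], 'orientation': [179.8116, -0.0313, -83.3644], 'force': [-0.2454, 0.1309, -0.3952]}
```

View pics/scenec9.png

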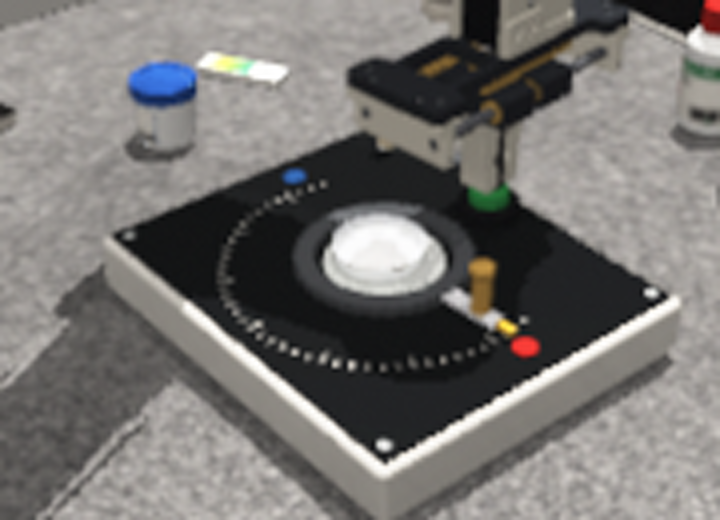

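move_arm(commands=[[0, 0, 0, 0, 0, 0, 0], [0, 0, 0, 0.2, 0, 0, 0], [0, 0, 0, 0.4, 0, 0, 0], [0, 0, 0, 0.6, 0, 0, 0], [0, 0, 0, 0.8, 0, 0, 0], [0, 0, 0, 1.0, 0, 0, 0], [0, 0, 0, 1.0, 0, 0, 0], [0, 0, 0, 1.0, 0, 0, 0]])

```text
clock: 13.05
tool_pos: [0.6229, 0.0323, 0.0688]
orientation: [-180.0, 0.0, -83.3]
force: [-0.8, -0.3, 3.1]
opening: 0.0009
```

move_arm(commands=[[0, 0, 0, 0.1, 0, 0, 0], [0, 0, 0, 0.2, 0, 0, 0], [0, 0, 0, 0.3, 0, 0, 0], [0, 0, 0, 0.4, 0, 0, 0], [0, 0, 0, 0.5, 0, 0, 0], [0, 0, 0, 0.5, 0, 0, 0], [0, 0, 0, 0.5, 0, 0, 0], [0, 0, 0, 0.5, 0, 0, 0]])

```text
clock: 14.05
tool_pos: [0.623, 0.0323, 0.066]
orientation: [-179.9, -0.0, -83.3]
force: [-8.6, 1.0, 22.4]
opening: 0.0004
```

```bash
python3 look.py 10 scene wrist; python3 - <<'E'
import cv2
a=cv2.imread('pics/scene9.png')[175:225,310:370];b=cv2.imread('pics/scene10.png')[175:225,310:370];c=cv2.imread('pics/scene8.png')[175:225,310:370]
cv2.imwrite('pics/cmp10.png',cv2.resize(cv2.hconcat([c,a,b]),None,fx=4.4,fy=4.4*2,interpolation=cv2.INTER_CUBIC))
E
```

```text
{'clock': 14.05, 'joint_pos': [20.8943, 23.902, -17.2194, 0.0483, -48.8062, -14.2357], 'tool_pos': [0.623, 0.0323, 0.066], 'orientation': [-179.9208, -0.0175, -83.3096], 'force': [-8.5961, 1.0472, 22.4418]}
```

View pics/cmp10.png

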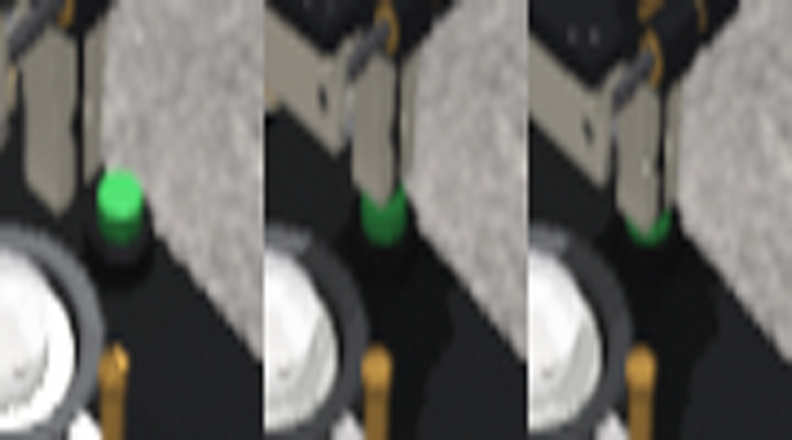

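View pics/wrist10.png

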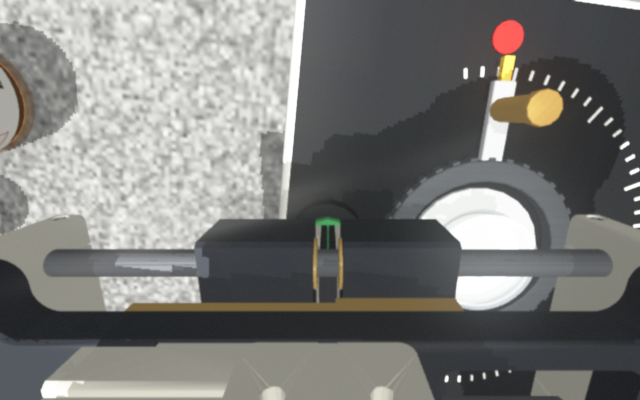

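```bash
python3 - <<'E'
from h import *
T=dict(np.load("pics/top0.npz"));S=dict(np.load("pics/scene0.npz"))
def cen(s,lo):
    h=cv2.cvtColor(s["frame"],cv2.COLOR_RGB2HSV);m=cv2.inRange(h,np.array((55,100,lo)),np.array((85,255,255)))
    k,l,st,c=cv2.connectedComponentsWithStats(m);i=1+np.argmax(st[1:,4]);return c[i],st[i]
a,b=cen(T,150),cen(S,150);print(a,b,tri(T,a[0],S,b[0]))
E
```

```text
(array([311.35483871, 181.98387097]), array([307, 178,   9,   9,  62], dtype=int32)) (array([336.79069767, 196.95348837]), array([332, 195,  10,   5,  43], dtype=int32)) [0.62368245 0.03226839 0.06965534]
```

move_arm(commands=[[0, 0, 0, 0.03, 0, 0, 0], [0, 0, 0, 0.06, 0, 0, 0], [0, 0, 0, 0.06, 0, 0, 0], [0, 0, 0, 0.06, 0, 0, 0], [0, 0, 0, 0.06, 0, 0, 0], [0, 0, 0, 0.06, 0, 0, 0], [0, 0, 0, 0.06, 0, 0, 0], [0, 0, 0, 0.06, 0, 0, 0]])

```text
clock: 15.15
tool_pos: [0.6231, 0.0323, 0.0659]
orientation: [-179.9, -0.0, -83.3]
force: [-9.5, 1.7, 26.7]
opening: 0.0001
```

move_arm(commands=[[0, 0, 0, -0.3, 0, 0, 0], [0, 0, 0, -0.7, 0, 0, 0], [0, 0, 0, -1.2, 0, 0, 0], [0, 0, 0, -2.0, 0, 0, 0], [0, 0, 0, -4.0, 0, 0, 0], [0, 0, 0, -6.5, 0, 0, 0], [0, 0, 0, -9.0, 0, 0, 0], [0, 0, 0, -12.0, 0, 0, 0]])

```text
clock: 16.15
tool_pos: [0.6222, 0.0322, 0.1834]
orientation: [179.9, -0.0, -83.4]
force: [-0.3, 0.4, 0.4]
opening: 0.0003
```

move_arm(commands=[[0, 3.5, 0, 0, 0, 0, 0], [0, 8, 0, 0, 0, 0, 0], [0, 13, 0, 0, 0, 0, 0], [0, 18, 0, 0, 0, 0, 0], [0, 23, 0, 0, 0, 0, 0], [0, 28, 0, 0, 0, 0, 0], [0, 32, 0, 0, 0, 0, 0], [0, 32, 0, 0, 0, 0, 0]])

```text
clock: 17.15
tool_pos: [0.6591, -0.2884, 0.1819]
orientation: [179.9, 0.0, -83.6]
force: [0.6, 0.9, 0.5]
opening: 0.0003
```

```bash
python3 look.py 11 scene wrist top; python3 chk2.py scene11 top11 wrist11; python3 - <<'E'
from h import *
T=dict(np.load("pics/top11.npz"))
cv2.imwrite("pics/topc11.png",cv2.resize(T["frame"][160:270,190:370,::-1],None,fx=4,fy=4,interpolation=cv2.INTER_CUBIC))
for n in ("top","scene"):
  for t in ("0","11"):
    s=dict(np.load(f"pics/{n}{t}.npz")); print(n,t,[(c.tolist(),int(a)) for c,a in blobs(s,*cols["green"],20)+blobs(s,*cols["blue"],10)])
E
```

```text
{'clock': 17.15, 'joint_pos': [-8.1678, 26.2524, 3.6201, 0.0052, -67.4602, 14.6051], 'tool_pos': [0.6591, -0.2884, 0.1819], 'orientation': [179.9092, 0.0187, -83.5607], 'force': [0.6404, 0.8964, 0.5172]}
scene11 red [345.9 236.1] [343 234   7   5  30] [ 0.5408 -0.0889  0.0515] 0.1223 94.69
scene11 ptr [341.2 231.2] [339 230   5   4  13] [ 0.5401 -0.0728  0.057 ] 0.1062 95.04
top 0 [([311.5, 182.2], 74), ([272.6, 181.2], 25), ([213.5, 208.1], 240), ([272.1, 208.1], 22), ([472.6, 221.4], 23), ([481.6, 224.9], 11)]
top 11 [([311.5, 182.3], 73), ([272.8, 181.2], 24), ([213.5, 208.1], 242), ([272.1, 208.1], 22), ([472.6, 221.4], 23), ([481.5, 225.0], 10)]
scene 0 [([336.6, 198.2], 69), ([255.4, 170.6], 141), ([311.2, 174.1], 16), ([447.0, 189.5], 10), ([288.2, 193.6], 22), ([471.0, 363.8], 66), ([481.8, 373.2], 60)]
scene 11 [([336.6, 198.2], 69), ([255.4, 170.6], 141), ([311.2, 174.1], 16), ([288.2, 193.6], 22), ([471.0, 363.9], 65), ([481.8, 373.2], 60)]
```

View pics/topc11.png

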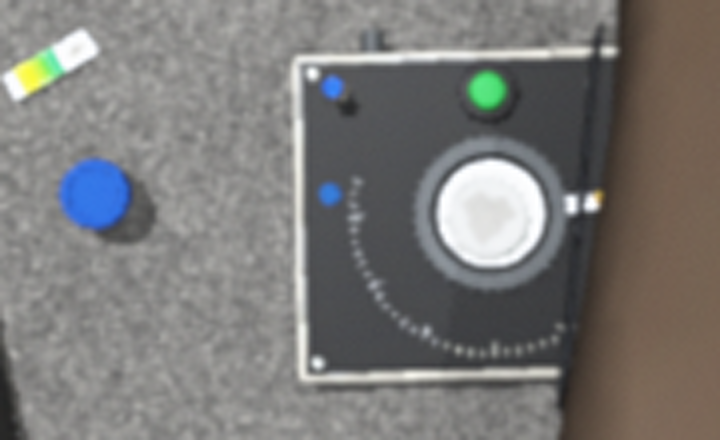

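View pics/scene11.png

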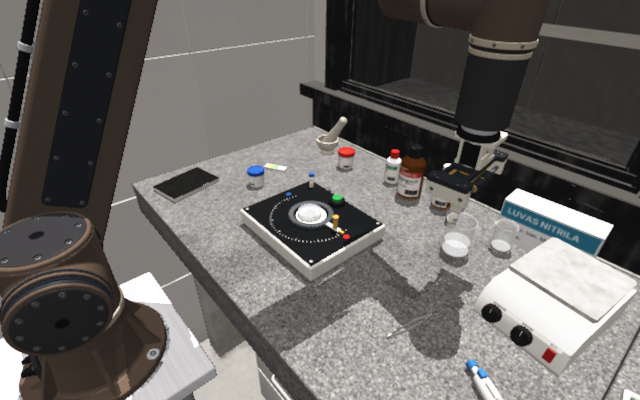

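move_arm(commands=[[0, 2.2, 2.7, -0.5, 0, 0, 0], [0, 4.4, 5.5, -1, 0, 0, 0], [0, 6.6, 8.2, -1.5, 0, 0, 0], [0, 8.8, 11, -2, 0, 0, 0], [0, 11, 13.7, -2.5, 0, 0, 0], [0, 13.2, 16.5, -3, 0, 0, 0], [0, 15.4, 19.2, -3, 0, 0, 0], [0, 17.6, 22, -3, 0, 0, 0]])

```text
clock: 18.3
tool_pos: [0.4616, -0.4853, 0.2136]
orientation: [-180.0, -0.0, -83.2]
force: [0.3, -0.8, 0.1]
opening: 0.0005
```

```bash
python3 look.py 12 scene wrist top; python3 chk2.py scene12 top12 wrist12; python3 - <<'E'
from h import *
T=dict(np.load("pics/top12.npz"))
cv2.imwrite("pics/topc12.png",cv2.resize(T["frame"][160:270,250:450,::-1],None,fx=4,fy=4,interpolation=cv2.INTER_CUBIC))
E
```

```text
{'clock': 18.3, 'joint_pos': [-29.7936, 20.4756, -1.1374, -0.0077, -68.3453, 36.557], 'tool_pos': [0.4616, -0.4853, 0.2136], 'orientation': [-179.9622, -0.0191, -83.2394], 'force': [0.3237, -0.7518, 0.116]}
scene12 red [346. 236.] [343 234   7   5  31] [ 0.5411 -0.0889  0.0515] 0.1223 94.84
scene12 ptr [341.4 231.4] [339 230   5   4  14] [ 0.54   -0.0734  0.057 ] 0.1068 94.96
top12 red [352.6 208.6] [350 206   6   6  29] [ 0.5413 -0.0903  0.0515] 0.1238 94.85
top12 ptr [347.5 209. ] [346 208   4   3  12] [ 0.5403 -0.0745  0.057 ] 0.1079 95.05
```

View pics/topc12.png

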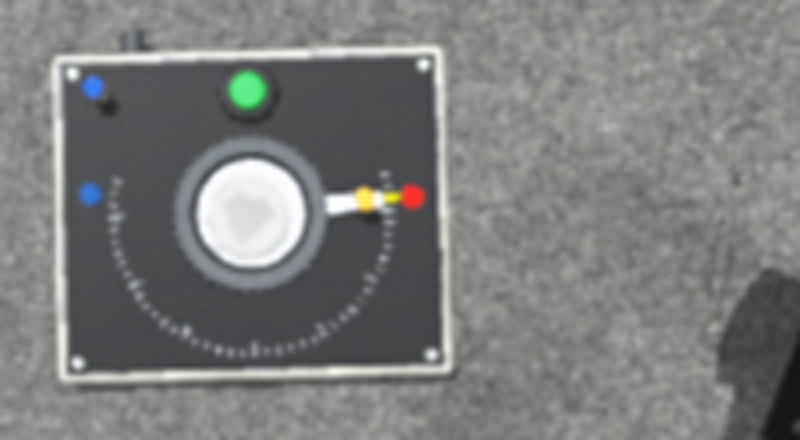

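The top view shows the pointer running into the middle of the red dot, the button up, and the dish and vial unmoved. I'm handing the job in.

```bash
python3 -c "
from plant import job
print(job.close_job())"
```

```text
the job is handed in; nothing more can be done
None
```

The polariser pointer is on the middle of the red dot, the lamp button has been pressed and has come back up, and the job is handed in at about 18.5 s.

- **Lever:** I pushed the post round from about -13° to about 94.7° with the back of the shut fingers. The force read at the end of each push was about 2.5 N or less. The last checks put the pointer 0.1–0.2° past the red dot's middle (scene and top cameras). The wrist camera, just after I backed off, said 0.3° past.
- **Lamp button:** It met a hard stop at a fingertip height of 66 mm. Pushing 0.6 mm further raised the force from 22 N to 27 N but lowered the tip only 0.1 mm. The before and after views of the button match, so it is fully up again.
- **Disagreement on button travel:** The cameras put the resting button top at about 70 mm, which implies less than the full 6 mm of travel. The force readings suggest about 72 mm. I trusted the hard stop.
- **Other objects:** The jar and vial show no shift in the top and scene views. The dish and tweezers look unmoved by eye, but I did not measure them. At hand-in the arm was clear of everything.

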